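Put the reference standards away in their tray

ROBOT

A 6-joint arm with a two-finger parallel gripper is mounted at the origin on a cart in front of the work surface, level with it; the furniture and walls round the work are solid. World frame = base frame: x ahead of the robot, y to its left, z up, the work surface at z = 0. Lengths are in mm, angles in rad, forces in N, time in s.
With the tool pointing down it reaches from about 350 to 875 mm from the base axis. Payload 4.2 kg.
Tool frame: the origin (TCP) lies midway between the tips of the shut fingers; the grasp point (between the pads) lies 19 mm behind it; z points along the fingers, y is the line along which they close (so a half turn about z gives the same grasp; the last joint's range is limited). The gripper opens to 85 mm and grips with 20 to 120 N. Pads are 22 mm wide; open, the fingers measure 114 mm over their backs; the gripper's body (76 mm by 85 mm) begins 54 mm behind the grasp point. The pads swing forward as they close: fully open they stand 13 mm farther back than shut.
Start: joints at [-0.884, 0.385, 0.008, 0, -1.194, -0.259], TCP at [259.306, -568.647, 231.312] pointing down, gripper open.
Joint ranges: [-3.14, 3.14], [-1.21, 2.06], [-1.07, 1.41], [-3.16, 2.05], [-2.99, -0.16], [-3.1, 3.1]. Speed limits (rad/s): [2.79, 2.79, 3.14, 3.14, 3.14, 3.14].

INTERFACE

Orientations are given as a unit quaternion [x, y, z, w].
In Python, from bench import * gives the robot as it stands.
- The arm moves only by the tool drive_tool, never from a script. Its argument "plan" is a list that holds one entry, the list of rows, each a list of 5 numbers: the closure, from -1 (fully open) to 1 (shut), then the shift along the world's x, y, z in mm, then the turn about the world's z in degrees. A call has 1 to 20 rows; each row shifts and turns the commanded pose from where the row before left it; what a row does not reach is not made up. A row lasts 1/12 s, in which the tool goes at most 41.7 mm and 7.16 degrees, less where a joint would pass 70% of its speed; a pose out of reach is approached as far as the arm can. A call is refused whole if a number of a shift passes 41.7 or a number of a turn 7.16, either way. A call with a gripper value outside its range is refused whole. The fingers move at their own pace and stop on an object; the grip force is fixed at half the most. Time passes only in rows, so rows that do not move let the fingers close. It gives the time, the measured TCP pose, the force, the opening and the grip force at its end, in the units of the state.
- read_state(): the state, without advancing time (a new reading comes with each control period).
- get_image(name): name is "scene" or "top"; returns (picture, depth): 400x640x3 uint8, red, green, blue; 400x640 float32, mm along the optical axis (not along the pixel's ray), 0 where there is no reading.
- camera_model(name): a dict with "fx", "fy", "cx", "cy" (pixels), "R" (3x3) and "t" (3): a world point X has camera coordinates R X + t. Camera axes: x right, y down, z forward; pixel columns grow to the right and rows downward; lengths in mm; the calibration is good to about 2 mm. A picture is of the moment at which its call begins. camera_model takes no time and is no camera call.
- job_done(): hands the job in; it is judged then, once.
The state is a dict: "clock": time; "joints": joint angles; "joint_vel": joint speeds; "joint_efforts": joint torques, N m; "position": TCP position; "ee_rot": TCP orientation; "contact_force": force on the tool from outside, world axes, zero at the start; "wrist_torque": the same for the moment, N m; "gripper_width": finger opening in mm; "grasp_force": force on a finger pad.
Only numpy, scipy, OpenCV 4.12 (cv2) and the standard library are available. Lean on these libraries where they do the work, as an engineer would, in place of code of your own. Each camera call takes 0.05 s, during which the arm holds its last target. There are 200 camera calls.

TASK

Put the reference standards away: take the two slide cases left in the tray out and lay them flat in the blue dish, lay the setting rings flat in the row of pockets that has the note pad at its head and the steel blocks, square with the tray, in the row that has the loupe at its head, one to a pocket, centred, each row filled from that head end without gaps. When everything is in place, push the green tag beside the tray fully to its far end, away from the robot. Leave the note pad and the loupe where they are.

Things in the scene. Friction and masses are not known exactly. Their poses are not given: they have to be found in the camera images.
- tray: Grey plastic tray fixed to the table, 176 (x) x 250 (y) x 10 mm high, origin at the centre of its underside. Six square pockets 64 x 64 mm, 3 mm deep (floor 7 mm above the table) in two rows along its y: near row at tray x = -40 mm, far row at x = +40 mm, pockets at y = +78, 0, -78 mm. The heads of both rows are at its +y end (left as the robot sees it), by the note pad and the loupe
- near_1 (a point): centre of the floor of the near row's pocket 1, at the head of the row (+y end); axes as the tray's
- near_2 (a point): centre of the floor of the near row's pocket 2, middle; axes as the tray's
- near_3 (a point): centre of the floor of the near row's pocket 3, at the tail (-y end); axes as the tray's
- far_1 (a point): centre of the floor of the far row's pocket 1, at the head of the row (+y end); axes as the tray's
- far_2 (a point): centre of the floor of the far row's pocket 2, middle; axes as the tray's
- far_3 (a point): centre of the floor of the far row's pocket 3, at the tail (-y end); axes as the tray's
- ring_1: one of two or three bright steel setting rings, 48 mm outside diameter, 14 mm high, bore about 16 mm, 0.09 to 0.17 kg; origin at the centre of the underside, z up. May be absent
- ring_2: one of two or three bright steel setting rings, 48 mm outside diameter, 14 mm high, bore about 16 mm, 0.09 to 0.17 kg; origin at the centre of the underside, z up. May be absent
- ring_3: one of two or three bright steel setting rings, 48 mm outside diameter, 14 mm high, bore about 16 mm, 0.09 to 0.17 kg; origin at the centre of the underside, z up. May be absent
- block_1: one of two or three plain ground steel blocks, 42 (x) x 44 (y) x 30 mm high, 0.29 to 0.43 kg; origin at the centre of the underside, z up. May be absent
- block_2: one of two or three plain ground steel blocks, 42 (x) x 44 (y) x 30 mm high, 0.29 to 0.43 kg; origin at the centre of the underside, z up. May be absent
- block_3: one of two or three plain ground steel blocks, 42 (x) x 44 (y) x 30 mm high, 0.29 to 0.43 kg; origin at the centre of the underside, z up. May be absent
- case_1: one of the two pale slide cases left lying in pockets of the tray, 22 (x) x 60 (y) x 14 mm high, 0.02 kg; origin at the centre of the underside, z up. May be absent
- case_2: one of the two pale slide cases left lying in pockets of the tray, 22 (x) x 60 (y) x 14 mm high, 0.02 kg; origin at the centre of the underside, z up. May be absent
- case_3: one of the two pale slide cases left lying in pockets of the tray, 22 (x) x 60 (y) x 14 mm high, 0.02 kg; origin at the centre of the underside, z up. May be absent
- case_4: one of the two pale slide cases left lying in pockets of the tray, 22 (x) x 60 (y) x 14 mm high, 0.02 kg; origin at the centre of the underside, z up. May be absent
- dish: Shallow blue open dish fixed to the table, 90 (x) x 130 (y) x 18 mm high, walls and floor 4 mm thick; origin at the centre of its underside
- note_pad: pink and yellow pad of sticky notes, 48 x 74 x 19 mm, lying on the table beyond the +y end of the tray, at the head of the row meant for the rings; origin at the centre of the underside; about 172 mm from the tray's centre along tray y
- loupe: black eye loupe, 40 mm across, 36 mm high, standing on the table at the head of the other row, meant for the blocks; origin at the centre of the underside
- ready_tag (a joint): position of the green sliding tag in m: 0 at the near end of its track, 0.06 fully at the far end (toward tray +x); it stays where it is left, friction about 1.5 N
- ready_tag_top (a point): centre of the top of the green tag, 55 mm above the table. The tag is an upright block 28 mm wide (tray y) x 20 mm (tray x, its travel) x 40 mm high; it slides along tray x on a 14 mm high aluminium track (110 x 40 mm) fixed beside the tray's -y end; axis 165 mm from the tray's centre
Mind the look-alikes: they are no part of the job. What is shaped like the ring_2 but purple is not meant.

How it is judged:
By the outcome, as a careful person would: the job done as asked, in the order asked, and still so for the second after the job is handed in, with the robot touching nothing.
Of ring_1, ring_2, ring_3 only 2 to 3 are there at a start; the rules pass over those that are not, and their reading is None.
Of block_1, block_2, block_3 only 2 to 3 are there at a start; the rules pass over those that are not, and their reading is None.
Of case_1, case_2, case_3, case_4 only 2 to 2 are there at a start; the rules pass over those that are not, and their reading is None.
At some moment in a run one of ring_1, ring_2, ring_3, block_1, block_2, block_3 may be knocked a few centimetres aside while the robot is not near it.
Once in a run the grip may slacken for a moment while it holds something.
It also fails if it takes over 208 s, if anything falls off the work surface, if the arm or the gripper's body presses on something with over 40 N, if the wrist force passes 120 N, or if a joint passes its speed limit or range.

## Working session

There is one attempt and no reset: what is moved stays moved. The work goes in short steps, Python scripts to look and compute and a tool call to move; the robot and the scene stay as the last step left them, time stands still between calls to the robot, and variables do not carry over. Pictures are saved under pics/ and viewed, at most 14 in all, crops included, and the job is handed in when it is done.

Besides the shell and the picture viewer there is one more tool, called after ">>>" as a command line: name --argument value ..., lists and objects as JSON in quotes. drive_tool: Moves the arm, as the interface text tells. Its arguments: {"type":"object","properties":{"plan":{"type":"array"}},"required":["plan"]}

```bash
ls; mkdir -p pics; python3 - <<'E'
from bench import *
import cv2,numpy as np
for n in("scene","top"):
    im,d=get_image(n); cv2.imwrite(f"pics/{n}0.png",im[:,:,::-1]); np.savez(f"{n}0.npz",im=im,d=d)
    m=camera_model(n); print(n,{k:np.round(v,3).tolist() for k,v in m.items()})
print(read_state())
E
```

```text
pics
scene {'fx': 379.819, 'fy': 379.819, 'cx': 313.777, 'cy': 202.334, 'R': [[-0.674, -0.738, 0.005], [-0.522, 0.472, -0.71], [0.522, -0.482, -0.704]], 't': [271.997, 320.946, 704.127]}
top {'fx': 399.711, 'fy': 399.711, 'cx': 317.447, 'cy': 204.545, 'R': [[-0.001, -1.0, 0.005], [-0.986, 0.0, -0.168], [0.168, -0.006, -0.986]], 't': [-31.889, 476.474, 923.667]}
{'clock': 0.1, 'joints': array([-8.84390010e-01,  3.85535037e-01,  6.73622257e-03, -4.00646260e-04,
       -1.19400278e+00, -2.58637373e-01]), 'joint_vel': array([-0.00062928, -0.00115189,  0.00387421,  0.00311902, -0.00030453,
        0.00120286]), 'joint_efforts': array([-4.40943277e-04, -3.93318665e+01,  1.88930386e+01,  4.19798434e+00,
       -2.62128699e-03, -2.35653161e-06]), 'position': array([ 259.08483015, -568.19262969,  230.2923605 ]), 'ee_rot': array([-2.12185131e-01,  9.77228955e-01,  9.77514166e-04, -2.90539196e-04]), 'contact_force': array([-0.15487753,  0.00549534,  0.39888794]), 'wrist_torque': array([-0.04214206,  0.00415735, -0.03632488]), 'grasp_force': 0.0, 'gripper_width': 85.24753002986274}
```

View pics/scene0.png

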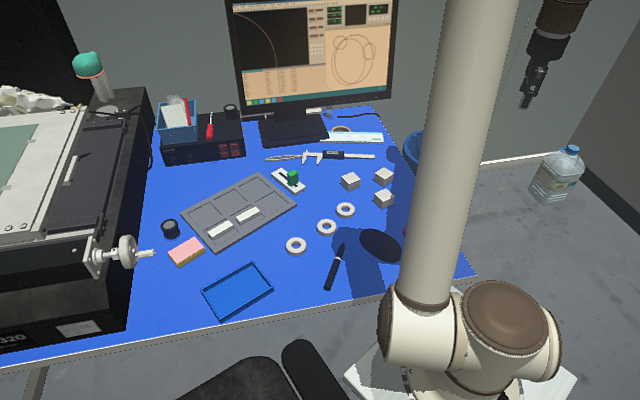

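View pics/top0.png

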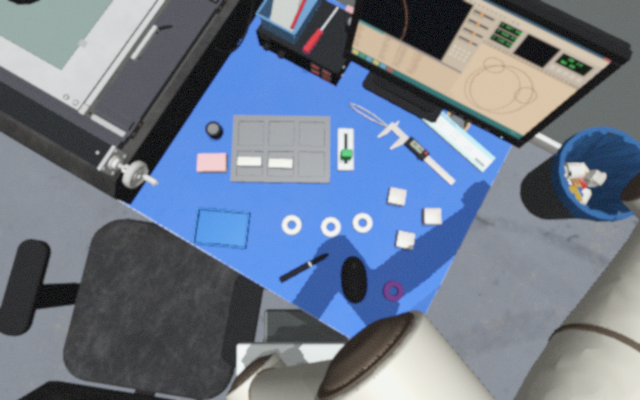

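Scene shows three bright rings: top-view pixels (292,225), (331,227), (362,223). The purple ring at (393,291) is the look-alike. Three blocks are at (397,197), (432,216) and (405,240), and the cases are in near_1 and near_2 at (249,161) and (280,163). The pad (211,162) heads the near row, and the loupe (213,130) heads the far row. Next, an enlarged crop and measurements.

```bash
cat > vis.py <<'E'
from bench import *
import cv2,numpy as np
def grab(n):
    im,d=get_image(n); return im,d,camera_model(n)
def ray(m,uv,z):
    uv=np.atleast_2d(uv).astype(float); R,t=np.array(m["R"]),np.array(m["t"])
    c=-R.T@t; dr=np.c_[(uv[:,0]-m["cx"])/m["fx"],(uv[:,1]-m["cy"])/m["fy"],np.ones(len(uv))]@R
    return c+dr*((z-c[2])/dr[:,2])[:,None]
def cloud(d,m):
    v,u=np.mgrid[:d.shape[0],:d.shape[1]]
    p=np.stack([(u-m["cx"])/m["fx"]*d,(v-m["cy"])/m["fy"]*d,d],-1)
    return (p-np.array(m["t"]))@np.array(m["R"])
def proj(m,X):
    p=np.atleast_2d(X)@np.array(m["R"]).T+np.array(m["t"]); return np.c_[p[:,0]/p[:,2]*m["fx"]+m["cx"],p[:,1]/p[:,2]*m["fy"]+m["cy"]]
def tri(ms,uvs):
    A=[];b=[]
    for m,uv in zip(ms,uvs):
        c=ray(m,uv,0)[0];o=-np.array(m["R"]).T@np.array(m["t"]);d=(c-o)/np.linalg.norm(c-o)
        P=np.eye(3)-np.outer(d,d);A.append(P);b.append(P@o)
    return np.linalg.solve(sum(A),sum(b))
def comps(im,d,m,lo,hi,amin=25,zlim=(-15,70)):
    """HSV mask components inside work area"""
    P=cloud(d,m);h=cv2.cvtColor(im,cv2.COLOR_RGB2HSV)
    k=cv2.inRange(h,np.array(lo),np.array(hi))
    ok=(P[...,0]>300)&(P[...,0]<850)&(abs(P[...,1])<420)&(P[...,2]>zlim[0])&(P[...,2]<zlim[1])&(d>0)
    k[~ok]=0
    n,L,st,c=cv2.connectedComponentsWithStats(k)
    return [(L==i,st[i],c[i],P[L==i]) for i in range(1,n) if st[i][4]>=amin]
E
python3 - <<'E'
from vis import *
D={}
for n in("top","scene"):
    z=np.load(n+"0.npz");im,d=z["im"],z["d"];m=camera_model(n)
    print(n,[(int(d[v,u]),im[v,u].tolist(),np.round(cloud(d,m)[v,u],1).tolist()) for u,v in ([(260,210),(280,215),(397,195),(281,163),(292,217),(311,132),(220,225)] if n=="top" else[(240,290),(350,180)])])
    for k,s,c,P in comps(im,d,m,(0,0,150),(180,60,255)):
        print(n,c.round(1),s[4],"med",np.median(P,0).round(1),"z90",np.percentile(P[:,2],[10,50,90]).round(1))
z=np.load("top0.npz");a=cv2.resize(z["im"][100:310,185:455,::-1],None,fx=2.9,fy=2.8,interpolation=cv2.INTER_CUBIC);cv2.imwrite("pics/crop1.png",a)
E
```

```text
top [(999, [98, 151, 236], [469.1, 111.2, 3.0]), (995, [102, 150, 236], [456.2, 61.0, 4.5]), (976, [237, 235, 230], [501.3, -226.6, 33.5]), (1004, [243, 245, 238], [586.2, 59.2, 17.9]), (983, [242, 244, 239], [449.6, 30.4, 15.6]), (1027, [168, 171, 175], [670.9, -16.0, 9.5]), (988, [94, 160, 235], [431.0, 208.8, 6.4])]
top [361.3 112.6] 46 med [ 723.7 -144.6    8.1] z90 [ 4.7  8.1 10.3]
top [451.4 133.8] 922 med [ 668.5 -378.1   11.3] z90 [ 8.3 11.3 13.6]
top [280.6 148.8] 6439 med [625.1  61.3   9.7] z90 [ 6.6  9.7 13.7]
top [393.8 133.2] 343 med [ 670.8 -232.7    7.2] z90 [3.5 7.2 9.9]
top [212.5 127.9] 47 med [672.4 231.1  34.7] z90 [32.7 34.7 36.2]
top [344.9 148.5] 553 med [ 631.3 -100.2   14.9] z90 [11.7 14.9 17.9]
top [416.9 146.1] 80 med [ 631.9 -285.9   14.9] z90 [12.5 14.9 17.2]
top [211.4 162.4] 588 med [587.6 234.2  19.7] z90 [14.3 19.7 22. ]
top [439.1 169.8] 266 med [ 571.4 -341.5    7.2] z90 [4.2 7.2 9.7]
top [396.5 196. ] 283 med [ 499.3 -226.1   30.7] z90 [26.2 30.7 33.6]
top [432.2 216.1] 291 med [ 449.8 -311.3   31. ] z90 [27.5 31.  33.3]
top [362.1 222.5] 274 med 
[... 694 characters left out ...]
4]
scene [350.6 177.6] 129 med [ 500.  -227.2   29.9] z90 [27.8 29.9 31.6]
scene [383.6 194.7] 141 med [ 394.4 -241.5   29.8] z90 [28.2 29.8 31.4]
scene [345.5 208.8] 147 med [ 434.5 -142.    14.2] z90 [12.3 14.2 15.6]
scene [247.3 213.4] 168 med [587.4  60.4  20.9] z90 [16.1 20.9 22.7]
scene [326.2 225.8] 171 med [427.1 -63.1  13.8] z90 [12.1 13.8 15.7]
scene [219.9 227.8] 191 med [592.1 138.8  21.1] z90 [11.3 21.1 22.7]
scene [185.7 249.9] 374 med [588.5 234.9  19.1] z90 [17.4 19.1 20.6]
scene [295.6 244.9] 192 med [431.   33.7  13.9] z90 [12.1 13.9 15.7]
scene [233.5 322.4] 121 med [371.6 250.2   0.5] z90 [-1.   0.5  2.3]
scene [154.5 337.7] 44 med [448.4 385.9   0.6] z90 [-0.7  0.6  2.1]
```

View pics/crop1.png

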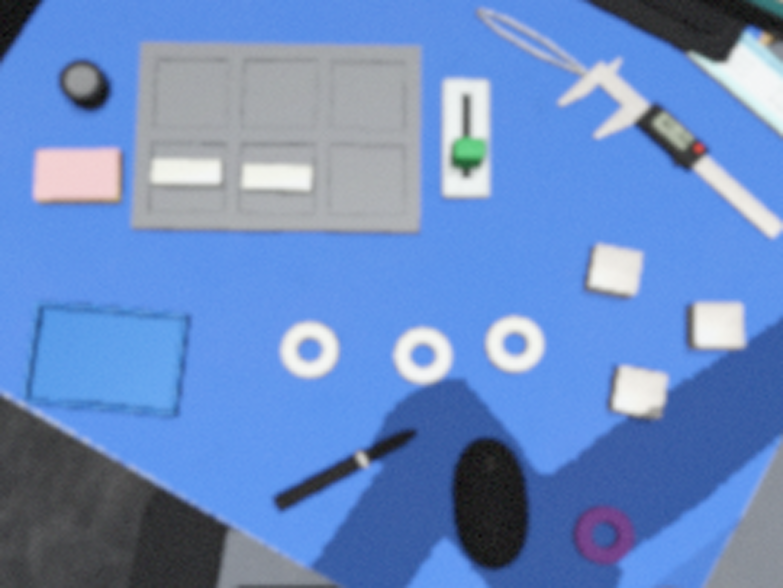

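The crop confirms three bright rings (the purple one is excluded), three blocks and the tag at its near end. The two cases lie long side along y in near_1 and near_2. Next come precise poses.

```bash
cat > poses.py <<'E'
from vis import *
def topface(im,d,m,lo,hi,amin=60,zlim=(8,70),H=None):
    out=[]
    for k,s,c,P in comps(im,d,m,lo,hi,amin,zlim):
        cs,_=cv2.findContours(k.astype(np.uint8),cv2.RETR_EXTERNAL,cv2.CHAIN_APPROX_NONE)
        cc=max(cs,key=len).reshape(-1,2); z=np.percentile(P[:,2],70) if H is None else H
        W=ray(m,cc,z)[:,:2].astype(np.float32); r=cv2.minAreaRect(W)
        # pixel contour runs through pixel centres: add one pixel to size
        out.append((np.array(r[0]),np.array(r[1])+2.4,r[2],z,c,s[4]))
    return out
if __name__=="__main__":
    import sys
    for n in("top","scene"):
        im,d,m=grab(n)
        print(n)
        for r in topface(im,d,m,(0,0,215),(180,35,255)): print(" white",np.round(r[0],1),np.round(r[1],1),round(r[2],1),"z%.1f"%r[3],"px",r[4].round(),r[5])
        for r in topface(im,d,m,(0,0,100),(180,60,210),1500,(2,16),10): print(" grey",np.round(r[0],1),np.round(r[1],1),round(r[2],1),"z%.1f"%r[3],r[4].round(),r[5])
        for r in topface(im,d,m,(50,80,40),(85,255,255),15,(15,80)): print(" green",np.round(r[0],1),np.round(r[1],1),round(r[2],1),"z%.1f"%r[3],r[4].round(),r[5])
        h=cv2.cvtColor(im,cv2.COLOR_RGB2HSV)
        for u,v in ([(220,225),(270,220)] if n=="top" else [(240,290),(290,275)]): print(h[v,u])
E
python3 poses.py
```

```text
top
 white [ 660.9 -379.9] [146.2  42.8] 46.2 z12.4 px [452. 136.] 662
 white [ 624.  -102.5] [ 38.2 108.1] 89.4 z16.0 px [345. 147.] 371
 white [589.1 235.5] [43.7 69.9] 2.2 z20.9 px [210. 161.] 376
 white [591.3 139.9] [20.5 60. ] 0.0 z22.9 px [249. 161.] 184
 white [584.9  61.3] [23.1 57.6] 0.0 z22.8 px [280. 163.] 185
 white [ 500.1 -227.1] [40.5 38.8] 78.6 z32.1 px [397. 196.] 228
 white [ 452.1 -311.5] [38.9 38. ] 87.3 z31.8 px [432. 215.] 231
 white [ 437.2 -141.8] [46.7 47.1] 89.1 z16.0 px [362. 222.] 220
 white [431.1  31.4] [47.9 47.4] 45.2 z15.8 px [291. 224.] 226
 white [426.1 -64.2] [47.5 47.7] 44.8 z16.3 px [330. 227.] 228
 white [ 393.1 -243.4] [40.2 38.9] 78.6 z32.1 px [405. 239.] 220
 grey [627.6  61.6] [250.7 177.9] 89.2 z10.0 [282. 148.] 6000
 green [ 598.3 -101.5] [26.7 27.6] 89.1 z55.8 [346. 154.] 95
[106 151 235]
[109 146 236]
scene
 white [ 667.8 -370.5] [147.2  35.6] 48.0 z11.0 px [344. 137.] 203
 white [ 625.4 -102.3] [ 39.1 109.8] 89.2 z14.8 px [286. 180.] 177
 white [ 451.7 -311.3] [39.1 38.3] 89.5 z30.5 px [384. 173.] 106
 white [ 500.2 -227.3] [38.1 38.2] 78.7 z30.6 px [350. 177.] 112
 white [ 393.3 -242.6] [37.4 38.8] 77.5 z30.6 px [383. 195.] 121
 white [ 436.8 -141.1] [44.9 42.5] 47.9 z14.5 px [345. 209.] 108
 white [586.   62.2] [59.4 22.2] 85.1 z21.9 px [247. 214.] 131
 white [426.5 -64. ] [44.7 45.8] 47.1 z14.7 px [326. 226.] 125
 white [591.1 140.1] [61.4 22.9] 89.6 z21.8 px [220. 228.] 154
 white [431.4  33.5] [43.1 45. ] 48.6 z14.5 px [296. 245.] 149
 grey [628.8  62.2] [252.  178.3] 89.1 z10.0 [237. 210.] 4164
 green [589.5 -90.3] [29.5 63.6] 49.4 z52.7 [293. 177.] 118
[108 201 220]
[110 184 226]
```

```bash
python3 - <<'E'
from vis import *
T=np.load("top0.npz");S=np.load("scene0.npz");mt,ms=camera_model("top"),camera_model("scene")
ct=[(199.5,208.2),(250.5,212.5),(246.4,248.2),(194.3,243.6)]
cs=[(201,291),(258,262),(273,290),(222,322)]
# order top: far-left, far-right, near-right, near-left (robot view)
for a in ct: print("top",ray(mt,a,18)[0].round(1))
for a in cs: print("scene",ray(ms,a,18)[0].round(1))
# dish floor mask by colour difference
a=cv2.resize(S["im"][250:330,190:290,::-1],None,fx=4,fy=4,interpolation=cv2.INTER_CUBIC)
b=cv2.resize(T["im"][198:258,185:260,::-1],None,fx=5,fy=5,interpolation=cv2.INTER_CUBIC)
H=max(a.shape[0],b.shape[0]);pad=lambda i:cv2.copyMakeBorder(i,0,H-i.shape[0],0,0,0)
cv2.imwrite("pics/dish.png",np.hstack([pad(a),pad(b)]));print(a.shape,b.shape)
E
```

```text
top [471.2 258.   18. ]
top [460.5 132.3  18. ]
top [373.1 139.9  18. ]
top [384.3 266.4  18. ]
scene [468.6 265.5  18. ]
scene [448.4 130.5  18. ]
scene [367.7 150.6  18. ]
scene [377.9 271.4  18. ]
(320, 400, 3) (300, 375, 3)
```

View pics/dish.png

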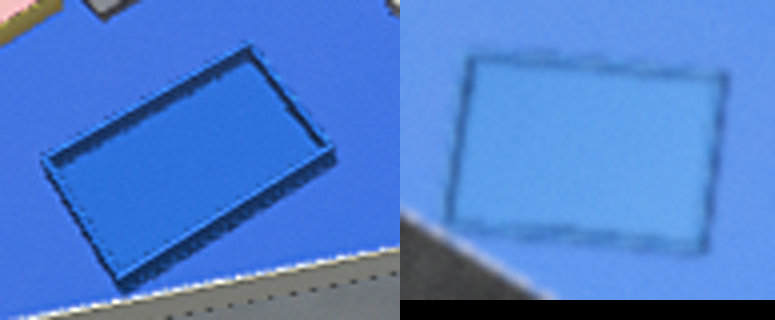

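>>> drive_tool --plan '[[[-0.3, 16.6, 35.4, -6.5, 3.3], [-0.3, 16.6, 35.4, -6.5, 3.3], [-0.3, 16.6, 35.4, -6.5, 3.3], [-0.3, 16.6, 35.4, -6.5, 3.3], [-0.3, 16.6, 35.4, -6.5, 3.3], [-0.3, 16.6, 35.4, -6.5, 3.3], [-0.3, 16.6, 35.4, -6.5, 3.3], [-0.3, 16.6, 35.4, -6.5, 3.3], [-0.3, 16.6, 35.4, -6.5, 3.3], [-0.3, 16.6, 35.4, -6.5, 3.3], [-0.3, 16.6, 35.4, -6.5, 3.3], [-0.3, 16.6, 35.4, -6.5, 3.3], [-0.3, 16.6, 35.4, -6.5, 3.3], [-0.3, 16.6, 35.4, -6.5, 3.3], [-0.3, 16.6, 35.4, -6.5, 3.3], [-0.3, 16.6, 35.4, -6.5, 3.3], [-0.3, 16.6, 35.4, -6.5, 3.3], [-0.3, 16.6, 35.4, -6.5, 3.3], [-0.3, 16.6, 35.4, -6.5, 3.3], [-0.3, 16.6, 35.4, -6.5, 3.3]]]'

```text
clock: 1.87
position: [591.7, 141.3, 100.9]
ee_rot: [0.711, -0.703, -0.0, 0.0]
contact_force: [1.1, -0.4, -0.2]
gripper_width: 55.5
grasp_force: 0.0
```

The dish fits both views: centre near (422,199), yaw about −5°. Descending on the case in near_1.

>>> drive_tool --plan '[[[-0.3, -0.5, -1.0, -20, -1], [-0.3, 0, 0, -25, 0], [-0.3, 0, 0, -25, 0], [-0.3, 0, 0, -13, 0], [-0.3, 0, 0, -6, 0], [-0.3, 0, 0, 0, 0], [0.6, 0, 0, 0, 0], [0.6, 0, 0, 0, 0], [0.6, 0, 0, 0, 0], [0.6, 0, 0, 0, 0], [0.6, 0, 0, 0, 0]]]'

```text
clock: 2.78
position: [591.9, 138.8, 14.1]
ee_rot: [-0.704, 0.71, -0.001, 0.001]
contact_force: [-1.2, -0.0, 5.7]
gripper_width: 19.9
grasp_force: 60.7
```

```bash
python3 - <<'E'
from vis import *
mt,ms=camera_model("top"),camera_model("scene")
ct=[(199,209),(250.4,212),(246.6,248),(195,243)]
cs=[(200.5,289.5),(252.5,261),(273.8,287.5),(220,320)]
for a,b in zip(ct,cs): print("tri",tri([mt,ms],[a,b]).round(1))
for m,c in((mt,ct),(ms,cs)):
  W=ray(m,c,18)[:,:2];print(W.round(1).tolist(),cv2.minAreaRect(W.astype(np.float32)),W.mean(0))
E
```

```text
tri [471.5 262.1  16. ]
tri [463.7 134.7  10. ]
tri [375.  141.8   9.6]
tri [387.8 269.1   9. ]
[[469.2, 259.2], [461.7, 132.6], [373.5, 139.4], [385.7, 264.8]] ((422.5054931640625, 199.2095947265625), (126.76350402832031, 88.43321228027344), 85.5920181274414) [422.54827946 198.99977847]
[[472.6, 264.4], [459.1, 138.1], [371.4, 145.5], [384.3, 272.0]] ((421.9932556152344, 204.92323303222656), (128.5122528076172, 88.57855224609375), 84.1865234375) [421.84125775 204.98380898]
```

>>> drive_tool --plan '[[[0.6, 0, 0, 10, 0], [0.6, 0, 0, 20, 0], [0.6, 0, 0, 30, 0], [0.6, 0, 0, 20, 0], [0.6, -14, 7.4, 0, 7.1], [0.6, -14, 7.4, 0, 7.1], [0.6, -14, 7.4, 0, 7.1], [0.6, -14, 7.4, 0, 7.1], [0.6, -14, 7.4, 0, 7.1], [0.6, -14, 7.4, 0, 7.1], [0.6, -14, 7.4, 0, 7.1], [0.6, -14, 7.4, 0, 7.1], [0.6, -14, 7.4, 0, 7.1], [0.6, -14, 7.4, 0, 7.1], [0.6, -14, 7.4, 0, 7.1], [0.6, -14, 7.4, 0, 7.1], [0.6, 0, 0, 0, 0], [0.6, 0, 0, 0, 0]]]'

```text
clock: 4.28
position: [422.6, 227.5, 92.9]
ee_rot: [0.999, -0.047, 0.0, -0.0]
contact_force: [0.3, -0.0, -1.4]
gripper_width: 19.9
grasp_force: 60.0
```

```bash
cat > look.py <<'E'
from poses import *
import sys
for n in sys.argv[1:]:
    im,d,m=grab(n); print(n); np.savez("last_"+n,im=im,d=d)
    for r in topface(im,d,m,(0,0,200),(180,35,255),60,(8,130)):
        if r[0][0]<700 and 250>r[0][1]>-340 and 10<min(r[1])<60 and max(r[1])<66: print(" ",np.round(r[0],1),np.round(r[1],1),round(r[2],1),"z%.1f"%r[3],"px",r[4].round(),r[5])
E
python3 look.py scene top
```

```text
scene
  [ 451.6 -310.7] [38.3 41. ] 0.4 z30.6 px [384. 173.] 114
  [ 500.1 -226.1] [40.5 38.7] 78.8 z30.6 px [350. 178.] 122
  [ 599.8 -101.9] [39.3 59.3] 89.5 z14.5 px [295. 186.] 94
  [ 393. -242.] [40.3 38.9] 81.0 z30.6 px [384. 195.] 135
  [ 437.  -141.2] [45.1 42.5] 47.9 z14.4 px [345. 208.] 122
  [586.2  61.1] [60.8 22.6] 87.8 z21.9 px [247. 214.] 136
  [427.6 -63.2] [47.3 45.8] 47.9 z14.4 px [326. 226.] 144
  [432.   32.2] [46.1 47.6] 71.6 z14.9 px [296. 245.] 165
  [400.5 230.3] [22.3 18.5] 86.1 z100.5 px [227. 280.] 71
top
  [584.8  62.4] [23.1 59.9] 0.0 z23.2 px [280. 163.] 190
  [ 500.1 -227. ] [40.8 38.8] 78.5 z32.0 px [397. 196.] 229
  [ 450.9 -311.4] [38.9 40.2] 87.3 z32.0 px [432. 216.] 245
  [ 436.  -141.8] [46.7 49.5] 89.1 z15.7 px [362. 222.] 230
  [431.1  31.4] [47.9 47.4] 45.2 z16.0 px [291. 225.] 232
  [426.2 -64.2] [47.5 47.8] 44.8 z15.9 px [330. 227.] 231
  [398.4 229.5] [20.6 18. ] 90.0 z101.6 px [200. 234.] 60
  [ 392.9 -243.3] [40.8 39.4] 78.6 z32.0 px [405. 239.] 249
```

>>> drive_tool --plan '[[[0.6, 1.5, -1, -25, 0], [0.6, 0, 0, -25, 0], [0.6, 0, 0, -18, 0], [0.6, 0, 0, -8, 0], [0.6, 0, 0, -4, 0], [0.6, 0, 0, 0, 0], [0.1, 0, 0, 0, 0], [0.1, 0, 0, 0, 0], [0.1, 0, 0, 0, 0], [0.1, 0, 0, 20, 0], [0.1, 0, 0, 25, 0], [0, 0, 0, 30, 0], [-0.2, 11.6, -12, 10, -7.0], [-0.2, 11.6, -12, 0, -7.0], [-0.2, 11.6, -12, 0, -7.0], [-0.2, 11.6, -12, 0, -7.0], [-0.2, 11.6, -12, 0, -7.0], [-0.2, 11.6, -12, 0, -7.0], [-0.2, 11.6, -12, 0, -7.0], [-0.2, 11.6, -12, 0, -7.0]]]'

```text
clock: 6.05
position: [517.8, 129.6, 98.1]
ee_rot: [0.859, -0.512, 0.0, -0.001]
contact_force: [0.3, -0.1, 0.3]
gripper_width: 51.2
grasp_force: 0.0
```

>>> drive_tool --plan '[[[-0.2, 11.6, -12, 0, -7.0], [-0.2, 11.6, -12, 0, -7.0], [-0.2, 11.6, -12, 0, -7.0], [-0.2, 11.6, -12, 0, -7.0], [-0.2, 11.6, -12, 0, -3.5], [-0.2, 11.6, -12, 0, 0], [-0.2, 0, 0, 0, 0], [-0.2, 0, 0, 0, 0]]]'

```text
clock: 6.72
position: [586.9, 57.7, 97.6]
ee_rot: [-0.689, 0.725, -0.0, 0.0]
contact_force: [0.0, 0.4, 0.5]
gripper_width: 50.9
grasp_force: 0.0
```

```bash
python3 look.py top; python3 -c "
from vis import *
im=np.load('last_top.npz')['im'];cv2.imwrite('pics/a.png',cv2.resize(im[100:310,150:470,::-1],None,fx=2.5,fy=2.5,interpolation=2))"
```

```text
top
  [ 500.1 -227.2] [40.4 38.8] 78.6 z31.9 px [397. 196.] 225
  [ 451.6 -311.4] [38.9 38.6] 87.0 z31.9 px [432. 215.] 230
  [ 437.2 -141.8] [46.9 47. ] 90.0 z15.8 px [362. 222.] 213
  [431.1  31.4] [47.9 47.4] 45.2 z16.2 px [291. 225.] 223
  [422.2 226. ] [56.6 19.5] 2.4 z19.8 px [212. 227.] 137
  [426.1 -64.3] [47.5 47.8] 44.8 z15.9 px [330. 227.] 221
  [ 393.1 -243.6] [40.5 38.9] 78.6 z31.9 px [405. 239.] 238
```

Case 1 lies flat in the dish (top at z≈19). Next, case 2.

>>> drive_tool --plan '[[[-0.2, -1.4, 4, -20, 1], [-0.2, 0, 0, -25, 0], [-0.2, 0, 0, -22, 0], [-0.2, 0, 0, -12, 0], [-0.2, 0, 0, -6, 0], [-0.2, 0, 0, 0, 0], [0.6, 0, 0, 0, 0], [0.6, 0, 0, 0, 0], [0.6, 0, 0, 0, 0], [0.6, 0, 0, 0, 0], [0.6, 0, 0, 10, 0], [0.6, 0, 0, 25, 0], [0.6, 0, 0, 30, 0], [0.6, 0, 0, 15, 0]]]'

```text
clock: 7.93
position: [586.9, 62.4, 96.3]
ee_rot: [-0.696, 0.718, -0.001, 0.002]
contact_force: [0.5, 0.0, 0.6]
gripper_width: 19.6
grasp_force: 59.1
```

>>> drive_tool --plan '[[[0.6, -13.8, 9.6, 0, 7.1], [0.6, -13.8, 9.6, 0, 7.1], [0.6, -13.8, 9.6, 0, 7.1], [0.6, -13.8, 9.6, 0, 7.1], [0.6, -13.8, 9.6, 0, 7.1], [0.6, -13.8, 9.6, 0, 7.1], [0.6, -13.8, 9.6, 0, 7.1], [0.6, -13.8, 9.6, 0, 7.1], [0.6, -13.8, 9.6, 0, 7.1], [0.6, -13.8, 9.6, 0, 7.1], [0.6, -13.8, 9.6, 0, 7.1], [0.6, -13.8, 9.6, 0, 7.1], [0.6, 0, 0, 0, 1.5], [0.6, 0, 0, 0, 0]]]'

```text
clock: 9.1
position: [419.3, 177.8, 93.2]
ee_rot: [0.999, -0.043, 0.0, -0.0]
contact_force: [-0.4, 0.5, -0.1]
gripper_width: 19.8
grasp_force: 59.1
```

```bash
python3 look.py top scene
```

```text
top
  [ 499.9 -226.9] [40.8 39.3] 79.0 z32.0 px [397. 196.] 234
  [ 450.8 -311.3] [38.9 40.2] 87.3 z32.2 px [432. 216.] 247
  [ 435.9 -141.8] [46.7 49.5] 89.1 z16.0 px [362. 222.] 236
  [431.1  31.4] [47.9 47.4] 45.2 z15.7 px [291. 225.] 233
  [426.2 -64.3] [47.5 47.8] 44.8 z15.3 px [330. 226.] 232
  [ 392.9 -243.4] [40.8 39.4] 78.6 z31.8 px [405. 240.] 248
scene
  [ 451.7 -310.9] [38.3 41. ] 0.4 z30.3 px [384. 173.] 115
  [ 500.1 -226.1] [40.5 38.7] 78.8 z30.7 px [350. 178.] 121
  [ 596.9 -101.4] [39.8 54.3] 89.5 z14.9 px [295. 187.] 92
  [ 393.2 -242. ] [40.6 38.9] 81.0 z30.4 px [384. 195.] 139
  [ 436.7 -140.8] [45.1 42.5] 47.9 z14.8 px [345. 208.] 124
  [427.4 -63.1] [47.2 45.8] 47.9 z14.6 px [326. 226.] 147
  [432.   32.5] [46.8 47.9] 87.7 z14.8 px [295. 245.] 166
```

>>> drive_tool --plan '[[[0.6, 0.5, -0.7, -25, 0], [0.6, 0, 0, -25, 0], [0.6, 0, 0, -18, 0], [0.6, 0, 0, -9, 0], [0.6, 0, 0, -4, 0], [0.6, 0, 0, 0, 0], [0.1, 0, 0, 0, 0], [0.1, 0, 0, 0, 0], [0.1, 0, 0, 0, 0], [0.1, 0, 0, 20, 0], [0.1, 0, 0, 25, 0], [-0.5, 0, 0, 10, 0], [-0.5, 3, -36, 0, 1], [-0.5, 3, -36, 0, 1], [-0.5, 3, -36, 0, 1], [-0.5, 3, -37, 0, 1], [-0.5, 0, 0, 0, 0], [-0.5, 0, 0, 0, 0]]]'

```text
clock: 10.7
position: [432.2, 30.0, 66.6]
ee_rot: [1.0, -0.012, 0.0, -0.0]
contact_force: [1.0, 0.9, -1.3]
gripper_width: 64.1
grasp_force: 0.0
```

```bash
python3 look.py scene top|grep -v -e -2 ;python3 -c "
from vis import *
im=np.load('last_top.npz')['im'];cv2.imwrite('pics/b.png',cv2.resize(im[100:310,150:470,::-1],None,fx=2.4,fy=2.4,interpolation=2))"
```

```text
scene
  [ 451.6 -310.7] [38.3 41. ] 0.4 z30.6 px [384. 173.] 115
  [ 436.1 -141.5] [46.8 42.5] 47.9 z14.8 px [345. 208.] 127
  [427.3 -63.2] [47.5 45.8] 47.9 z14.7 px [326. 226.] 148
  [421.   32.9] [46.7 25.9] 88.0 z14.7 px [298. 248.] 77
top
  [ 450.9 -311.3] [38.9 40.3] 87.3 z32.3 px [433. 216.] 249
  [ 436.  -141.8] [46.7 49.5] 89.1 z15.8 px [362. 222.] 239
  [426.2 -64.3] [47.5 47.8] 44.8 z15.9 px [330. 226.] 232
```

View pics/b.png

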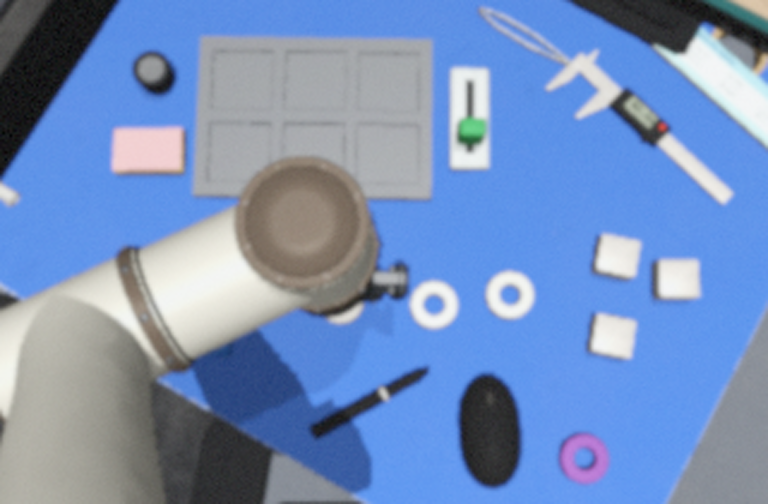

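The image shows the tray empty and the tag still at the near end; the arm hides the dish. I am now picking the first ring, the one under the gripper.

>>> drive_tool --plan '[[[-0.5, -0.8, 2, -25, 0], [-0.5, 0, 0, -22, 0], [-0.5, 0, 0, -12, 0], [-0.5, 0, 0, -6, 0], [-0.5, 0, 0, 0, 0], [0.2, 0, 0, 0, 0], [0.2, 0, 0, 0, 0], [0.2, 0, 0, 0, 0], [0.2, 0, 0, 0, 0]]]'

```text
clock: 11.55
position: [432.2, 34.3, 2.4]
ee_rot: [1.0, -0.009, 0.001, -0.001]
contact_force: [-2.3, 2.8, 5.6]
gripper_width: 45.4
grasp_force: 61.8
```

>>> drive_tool --plan '[[[0.2, 0, 0, 10, 0], [0.2, 0, 0, 25, 0], [0.2, 0, 0, 25, 0], [0.2, 20, 13.5, 0, 0], [0.2, 20, 13.5, 0, 0], [0.2, 20, 13.5, 0, 0], [0.2, 20, 13.5, 0, 0], [0.2, 20, 13.5, 0, 0], [0.2, 20, 13.5, 0, 0], [0.2, 20, 13.5, 0, 0], [0.2, 18, 13.5, 0, 0], [0.2, 0, 0, 0, 0], [0.2, 0, 0, 0, 0]]]'

```text
clock: 12.63
position: [589.6, 142.1, 60.9]
ee_rot: [1.0, -0.009, -0.0, -0.0]
contact_force: [0.9, -0.2, -1.6]
gripper_width: 45.4
grasp_force: 61.9
```

```bash
python3 look.py top scene
```

```text
top
  [ 585.6 -101.9] [25.8 38. ] 0.0 z15.9 px [345. 165.] 101
  [ 474.7 -251.4] [40.3 38.6] 76.5 z31.9 px [407. 206.] 218
  [ 451.8 -311.5] [38.9 37.3] 87.3 z31.8 px [433. 216.] 212
  [ 437.2 -141.8] [46.8 47. ] 90.0 z15.9 px [362. 222.] 202
  [426.8 -64. ] [48.4 46.6] 63.3 z16.1 px [330. 226.] 209
  [ 393.  -243.7] [40.3 38.4] 77.3 z31.9 px [406. 240.] 226
scene
  [427.5 -63.2] [47.2 45.8] 47.9 z14.5 px [326. 226.] 144
```

The knock has happened: one block moved from (500,−227) to (475,−251). Placing ring 1 in near_1.

>>> drive_tool --plan '[[[0.2, 0.5, -1.5, -20, 0], [0.2, 0, 0, -18, 0], [0.2, 0, 0, -8, 0], [0.2, 0, 0, -4, 0], [0.2, 0, 0, 0, 0], [0.2, 0, 0, 0, 0], [-0.3, 0, 0, 0, 0], [-0.3, 0, 0, 0, 0], [-0.3, 0, 0, 0, 0]]]'

```text
clock: 13.48
position: [590.6, 140.5, 12.4]
ee_rot: [1.0, -0.009, 0.001, -0.0]
contact_force: [0.2, 0.2, -0.9]
gripper_width: 55.7
grasp_force: 0.0
```

>>> drive_tool --plan '[[[-0.3, 0, 0, 20, 0], [-0.3, 0, 0, 35, 0], [-0.5, -20.5, -25.5, 0, 0], [-0.5, -20.5, -25.5, 0, 0], [-0.5, -20.5, -25.5, 0, 0], [-0.5, -20.5, -25.5, 0, 0], [-0.5, -20.5, -25.5, 0, 0], [-0.5, -20.5, -25.5, 0, 0], [-0.5, -20.5, -25.5, 0, 0], [-0.5, -20.5, -25.5, 0, 0], [-0.5, 0, 0, 0, 0], [-0.5, 0, 0, 0, 0]]]'

```text
clock: 14.48
position: [425.3, -64.8, 67.1]
ee_rot: [1.0, -0.01, 0.001, -0.0]
contact_force: [1.3, 0.1, -0.0]
gripper_width: 64.2
grasp_force: 0.0
```

```bash
python3 look.py top scene
```

```text
top
  [588.7 141.3] [46.3 47.6] 0.0 z23.2 px [248. 161.] 213
  [ 474.3 -251. ] [40.9 39.4] 77.2 z32.2 px [407. 206.] 237
  [ 450.9 -311.4] [38.9 40.4] 87.3 z31.9 px [432. 216.] 251
  [ 429.2 -149. ] [29.1 50.2] 46.9 z15.9 px [366. 225.] 112
  [ 392.9 -243. ] [41.2 39.8] 79.5 z32.1 px [405. 240.] 253
scene
  [ 451.7 -310.8] [38.3 41. ] 0.4 z30.4 px [384. 173.] 115
  [ 474.5 -250.2] [40.9 38.3] 77.9 z30.5 px [363. 178.] 122
  [ 393.1 -241.7] [40.9 38.9] 81.0 z30.6 px [384. 195.] 140
  [ 436.4 -141. ] [44.4 42.5] 47.9 z14.9 px [347. 208.] 102
  [591.1 142.1] [47.4 44.6] 47.9 z21.9 px [219. 229.] 155
  [422.5 177.6] [23.5 61.1] 85.4 z18.6 px [248. 281.] 226
  [424.  227.5] [23.5 60.8] 83.9 z18.9 px [228. 294.] 242
```

>>> drive_tool --plan '[[[-0.5, 1.2, 1, -25, 0], [-0.5, 0, 0, -22, 0], [-0.5, 0, 0, -12, 0], [-0.5, 0, 0, -6.5, 0], [-0.5, 0, 0, 0, 0], [0.2, 0, 0, 0, 0], [0.2, 0, 0, 0, 0], [0.2, 0, 0, 0, 0], [0.2, 0, 0, 0, 0], [0.2, 0, 0, 10, 0], [0.2, 0, 0, 25, 0], [0.2, 0, 0, 25, 0], [0.2, 23, 18, 0, 0], [0.2, 23, 18, 0, 0], [0.2, 23, 18, 0, 0], [0.2, 23, 18, 0, 0], [0.2, 23, 18, 0, 0], [0.2, 23, 18, 0, 0], [0.2, 23, 18, 0, 0], [0.2, 0, 0, 0, 0]]]'

```text
clock: 16.25
position: [593.0, 66.4, 61.3]
ee_rot: [1.0, -0.008, 0.003, -0.001]
contact_force: [0.3, 0.6, -1.2]
gripper_width: 45.1
grasp_force: 61.7
```

```bash
python3 look.py top scene; python3 -c "
from bench import *;s=read_state();print(s['position'],s['gripper_width'],s['grasp_force'])"
```

```text
top
  [ 585.6 -101.9] [25.8 38. ] 0.0 z15.8 px [345. 165.] 99
  [ 474.7 -251.3] [40.4 38. ] 77.2 z32.0 px [407. 206.] 210
  [ 450.9 -311.4] [40.2 34.2] 90.0 z32.3 px [433. 216.] 201
  [ 436.5 -142.7] [46.5 47.2] 70.9 z16.1 px [362. 222.] 196
  [421.  226.2] [18.3 54.1] 88.0 z19.6 px [211. 229.] 139
  [ 393.  -243.6] [40.4 38. ] 78.6 z31.9 px [406. 240.] 224
scene
  [424.1 227.5] [23.1 60.8] 84.7 z18.7 px [228. 294.] 233
[588.11896403  63.67280185  60.4328649 ] 45.12665184452278 61.687978411791846
```

>>> drive_tool --plan '[[[0.2, 0, -1, -20, 0], [0.2, 0, 0, -18, 0], [0.2, 0, 0, -8, 0], [0.2, 0, 0, -5, 0], [0.2, 0, 0, 0, 0], [0.2, 0, 0, 0, 0], [-0.3, 0, 0, 0, 0], [-0.3, 0, 0, 0, 0], [-0.3, 0, 0, 0, 0], [-0.3, 0, 0, 20, 0], [-0.3, 0, 0, 35, 0], [-0.5, -21.7, -29.2, 0, 0], [-0.5, -21.7, -29.2, 0, 0], [-0.5, -21.7, -29.2, 0, 0], [-0.5, -21.7, -29.2, 0, 0], [-0.5, -21.7, -29.2, 0, 0], [-0.5, -21.7, -29.2, 0, 0], [-0.5, -21.7, -29.2, 0, 0], [-0.5, 0, 0, 0, 0], [-0.5, 0, 0, 0, 0]]]'

```text
clock: 18.02
position: [435.4, -143.5, 65.4]
ee_rot: [1.0, -0.011, 0.0, 0.0]
contact_force: [0.8, 0.1, 0.4]
gripper_width: 63.9
grasp_force: 0.0
```

```bash
python3 look.py top scene; python3 -c "
from bench import *;s=read_state();print(s['position'],s['gripper_width'],s['grasp_force'])"
```

```text
top
  [588.8 141.3] [46.3 47.7] 0.0 z22.9 px [248. 161.] 213
  [586.2  62.6] [46.3 49.9] 0.0 z23.0 px [279. 162.] 221
  [ 450.8 -311.3] [38.9 40.4] 87.3 z32.2 px [432. 216.] 250
  [422.7 225.5] [24.9 61.6] 84.5 z19.7 px [211. 228.] 213
  [421.7 175.7] [24.8 61.6] 85.0 z20.1 px [232. 228.] 212
  [ 392.7 -243.1] [41.2 39.9] 78.6 z31.8 px [405. 240.] 253
scene
  [ 451.8 -310.7] [41.2 38.3] 89.5 z30.4 px [384. 173.] 114
  [ 473.4 -251.5] [38.5 36.3] 77.4 z30.3 px [366. 179.] 62
  [ 393.3 -242. ] [40.9 38.9] 81.0 z30.3 px [384. 195.] 137
  [586.5  64.2] [46.3 44.4] 47.9 z21.8 px [247. 214.] 135
  [591.1 142.1] [47.4 44.6] 47.9 z21.8 px [219. 229.] 153
  [422.4 177.7] [23.5 61.1] 85.4 z18.7 px [248. 281.] 225
  [424.  227.5] [23.5 60.8] 83.9 z18.8 px [228. 294.] 238
[ 437.19623581 -142.21618822   65.35541759] 64.18213218838517 0.0
```

>>> drive_tool --plan '[[[-0.5, 0, 0.5, -25, 0], [-0.5, 0, 0, -22, 0], [-0.5, 0, 0, -12, 0], [-0.5, 0, 0, -5, 0], [-0.5, 0, 0, 0, 0], [0.2, 0, 0, 0, 0], [0.2, 0, 0, 0, 0], [0.2, 0, 0, 0, 0], [0.2, 0, 0, 0, 0], [0.2, 0, 0, 10, 0], [0.2, 0, 0, 25, 0], [0.2, 0, 0, 25, 0], [0.2, 25, 21, 0, 0], [0.2, 25, 21, 0, 0], [0.2, 25, 21, 0, 0], [0.2, 25, 21, 0, 0], [0.2, 25, 21, 0, 0], [0.2, 25, 21, 0, 0], [0.2, 0, 0, 0, 0], [0.2, 0, 0, 0, 0]]]'

```text
clock: 19.78
position: [586.9, -14.6, 60.5]
ee_rot: [1.0, -0.009, 0.0, -0.0]
contact_force: [-0.8, -0.3, -1.7]
gripper_width: 45.7
grasp_force: 61.8
```

```bash
python3 look.py scene; python3 -c "
from bench import *;s=read_state();print(s['position'],s['gripper_width'],s['grasp_force'])"
```

```text
scene
  [424.5 177.6] [23.  56.8] 84.5 z18.7 px [247. 280.] 187
  [424.  227.5] [23.5 60.8] 83.9 z18.9 px [228. 294.] 242
[585.57138505 -15.48914354  60.30634459] 45.63270292488355 61.84142335361685
```

>>> drive_tool --plan '[[[0.2, 1.5, 0, -20, 0], [0.2, 0, 0, -18, 0], [0.2, 0, 0, -8, 0], [0.2, 0, 0, -5, 0], [0.2, 0, 0, 0, 0], [0.2, 0, 0, 0, 0], [-0.3, 0, 0, 0, 0], [-0.3, 0, 0, 0, 0], [-0.3, 0, 0, 0, 0], [-0.3, 0, 0, 20, 0], [-0.3, 0, 0, 35, 0], [-0.3, 0, 0, 20, 0], [-0.4, -14, -30, 0, 0], [-0.4, -14, -30, 0, 0], [-0.4, -14, -30, 0, 0], [-0.4, -14, -30, 0, 0], [-0.4, 0, 0, 0, 0]]]'

```text
clock: 21.25
position: [528.7, -139.2, 85.1]
ee_rot: [1.0, -0.012, -0.001, -0.0]
contact_force: [-0.5, 0.3, -0.6]
gripper_width: 59.7
grasp_force: 0.0
```

```bash
python3 look.py top scene; python3 -c "
from bench import *;s=read_state();print(s['position'],s['ee_rot'],s['joints'])"
```

```text
top
  [582.1 151.1] [46.9 23.1] 36.2 z22.9 px [244. 164.] 89
  [ 474.4 -250.9] [41. 39.] 78.3 z32.1 px [407. 206.] 235
  [ 450.9 -311.3] [38.9 40.3] 87.3 z32.2 px [433. 216.] 248
  [423.5 226.4] [23.2 60.4] 84.3 z19.7 px [211. 228.] 207
  [421.7 176.9] [22.9 61.6] 84.0 z20.1 px [231. 227.] 178
  [ 392.9 -243.3] [40.8 39.4] 78.6 z32.0 px [405. 240.] 249
scene
  [ 657.5 -102.8] [45.3 39.6] 1.3 z14.7 px [279. 174.] 95
  [ 474.2 -249.9] [40.9 38.3] 77.9 z30.8 px [363. 178.] 123
  [591.1 142.2] [47.4 44.6] 47.9 z21.9 px [219. 229.] 154
  [422.3 177.7] [23.5 61.1] 85.4 z18.8 px [248. 281.] 226
  [424.1 227.5] [23.5 60.8] 83.9 z18.7 px [228. 294.] 242
[ 531.43078622 -136.86730378   85.33689142] [ 9.99943423e-01 -1.06244314e-02  5.22342781e-04  1.00516998e-05] [ 4.34523889e-02  4.08176131e-01 -3.69903599e-01  1.07570813e-04
 -7.91674527e-01  1.50601913e+00]
```

>>> drive_tool --plan '[[[-0.4, -3.8, -7.6, 0, -6.7], [-0.4, -3.8, -7.6, 0, -6.7], [-0.4, -3.8, -7.6, 0, -6.7], [-0.4, -3.8, -7.6, 0, -6.7], [-0.4, -3.8, -7.6, 0, -6.7], [-0.4, -3.8, -7.6, 0, -6.7], [-0.4, -3.8, -7.6, 0, -6.7], [-0.4, -3.8, -7.6, 0, -6.7], [-0.4, -3.8, -7.6, 0, -6.7], [-0.4, -3.8, -7.6, 0, -6.7], [-0.4, -3.8, -7.6, 0, -6.7], [-0.4, -3.8, -7.6, 0, -6.7], [-0.4, -3.8, -7.6, 0, -6.7], [-0.4, -3.8, -7.6, 0, -6.7], [-0.4, -3.8, -7.6, 0, -6.7], [-0.4, 0, 0, 0, 0], [-0.4, 0, 0, 0, 0]]]'

```text
clock: 22.77
position: [475.5, -249.3, 85.0]
ee_rot: [-0.633, 0.774, -0.0, 0.0]
contact_force: [-0.4, 0.2, 0.3]
gripper_width: 59.7
grasp_force: 0.0
```

```bash
python3 look.py top scene; python3 -c "
from bench import *;s=read_state();print(s['position'],s['ee_rot'],s['joints'])"
```

```text
top
  [588.8 141.3] [46.3 47.6] 0.0 z22.8 px [248. 161.] 205
  [586.3  63.8] [46.3 47.5] 0.0 z22.7 px [279. 162.] 211
  [585.8  -5.6] [47.  26.9] 4.3 z23.1 px [307. 163.] 116
  [ 451.  -311.5] [38.9 40.4] 87.3 z31.8 px [433. 216.] 218
  [422.9 226.2] [23.5 61.3] 84.5 z19.9 px [211. 228.] 209
  [421.7 175.7] [24.9 61.6] 85.0 z19.9 px [232. 228.] 210
  [ 392.6 -243.2] [40.8 38.9] 78.6 z32.1 px [405. 240.] 232
scene
  [588.2  -7.3] [31.4 47.1] 79.3 z21.8 px [268. 201.] 78
  [586.4  64.2] [46.3 44.4] 47.9 z21.9 px [247. 214.] 135
  [591.2 142.1] [47.4 44.6] 47.9 z21.7 px [219. 229.] 154
  [422.3 177.7] [23.5 61.1] 85.4 z18.8 px [248. 281.] 225
  [424.  227.5] [23.5 60.8] 83.9 z18.9 px [228. 294.] 241
[ 475.40375668 -249.11611352   84.92835831] [-6.33410182e-01  7.73816175e-01 -2.03163040e-04  1.65200104e-04] [-1.80344662e-01  3.91899872e-01 -3.99511290e-01  1.62488289e-05
 -7.78861586e-01 -1.85586256e-02]
```

>>> drive_tool --plan '[[[-0.4, -1, -1.3, -25, 0], [-0.4, 0, 0, -25, 0], [-0.4, 0, 0, -18, 0], [-0.4, 0, 0, -8, 0], [-0.4, 0, 0, -3, 0], [-0.4, 0, 0, 0, 0], [0.3, 0, 0, 0, 0], [0.3, 0, 0, 0, 0], [0.3, 0, 0, 0, 0], [0.3, 0, 0, 0, 0]]]'

```text
clock: 23.7
position: [475.0, -251.2, 7.3]
ee_rot: [-0.632, 0.775, -0.001, 0.001]
contact_force: [0.6, 1.7, 5.8]
gripper_width: 36.9
grasp_force: 61.6
```

>>> drive_tool --plan '[[[0.3, 0, 0, 10, 0], [0.3, 0, 0, 30, 0], [0.3, 0, 0, 35, 0], [0.3, 16.2, 32.5, 0, 0.9], [0.3, 16.2, 32.5, 0, 0.9], [0.3, 16.2, 32.5, 0, 0.9], [0.3, 16.2, 32.5, 0, 0.9], [0.3, 16.2, 32.5, 0, 0.9], [0.3, 16.2, 32.5, 0, 0.9], [0.3, 16.2, 32.5, 0, 0.9], [0.3, 16.2, 32.5, 0, 0.9], [0.3, 16.2, 32.5, 0, 0.9], [0.3, 16.2, 32.5, 0, 0.9], [0.3, 16.2, 32.5, 0, 0.9], [0.3, 16.2, 32.5, 0, 0.9], [0.3, 0, 0, 0, 0], [0.3, 0, 0, 0, 0], [0.3, 0, 0, 0, 0]]]'

```text
clock: 25.2
position: [666.7, 138.6, 79.8]
ee_rot: [-0.702, 0.712, 0.001, -0.001]
contact_force: [-0.2, -0.1, -4.4]
gripper_width: 36.9
grasp_force: 61.5
```

```bash
python3 look.py top scene; python3 -c "
from bench import *;s=read_state();print(s['position'],s['ee_rot'],s['joints'])"
```

```text
top
  [587.5  62.6] [43.8 45. ] 0.0 z22.8 px [279. 163.] 151
  [587.5 -15. ] [43.8 44.9] 0.0 z23.2 px [311. 163.] 155
  [581.9 133.3] [23.5 41.4] 44.0 z22.8 px [251. 165.] 67
  [ 585.6 -101.9] [25.8 38. ] 0.0 z15.8 px [345. 165.] 101
  [ 450.9 -311.4] [40.1 34.2] 90.0 z32.2 px [432. 216.] 201
  [431.6 224.7] [18.7 36.5] 84.5 z19.6 px [212. 224.] 77
  [ 393.  -243.7] [40.3 38.4] 77.3 z32.2 px [405. 240.] 224
scene
  [ 451.4 -311.7] [39.3 39.3] 83.2 z30.5 px [385. 173.] 98
  [586.6 -14.3] [45.4 43.9] 47.9 z21.8 px [271. 199.] 118
  [586.4  64.2] [46.3 44.4] 47.9 z21.9 px [247. 214.] 133
  [587.1 135.2] [31.7 47. ] 68.8 z21.9 px [223. 228.] 81
  [432.8 226.2] [22.9 41.8] 84.7 z18.8 px [226. 292.] 125
[667.02309214 137.66769806  80.42312345] [-7.01743993e-01  7.12428459e-01  4.88427533e-04 -9.06176352e-04] [ 4.40223426e-01  6.04379619e-01 -2.19741992e-02 -3.96100016e-04
 -9.46476159e-01 -4.55101828e-01]
```

>>> drive_tool --plan '[[[0.3, 2.4, 1.3, -25, 0], [0.3, 0, 0, -22, 0], [0.3, 0, 0, -12, 0], [0.3, 0, 0, -5, 0], [0.3, 0, 0, -2, 0], [0.3, 0, 0, 0, 0], [0.3, 0, 0, 0, 0]]]'

```text
clock: 25.88
position: [671.4, 140.3, 16.0]
ee_rot: [-0.702, 0.712, -0.001, 0.001]
contact_force: [0.8, 0.5, -4.3]
gripper_width: 36.8
grasp_force: 61.5
```

>>> drive_tool --plan '[[[0.3, -1, -0.3, -1.3, 0], [0.3, 0, 0, 0, 0], [0.3, 0, 0, 0, 0]]]'

```text
clock: 26.13
position: [670.1, 140.2, 14.5]
ee_rot: [-0.702, 0.712, -0.0, 0.001]
contact_force: [-0.0, -0.3, -0.5]
gripper_width: 36.6
grasp_force: 61.6
```

>>> drive_tool --plan '[[[-0.3, 0, 0, 0, 0], [-0.3, 0, 0, 0, 0], [-0.3, 0, 0, 0, 0], [-0.3, 0, 0, 20, 0], [-0.3, 0, 0, 35, 0], [-0.4, 0, 0, 20, 0], [-0.4, -25.2, -32, 0, -0.9], [-0.4, -25.2, -32, 0, -0.9], [-0.4, -25.2, -32, 0, -0.9], [-0.4, -25.2, -32, 0, -0.9], [-0.4, -25.2, -32, 0, -0.9], [-0.4, -25.2, -32, 0, -0.9], [-0.4, -25.2, -32, 0, -0.9], [-0.4, -25.2, -32, 0, -0.9], [-0.4, -25.2, -32, 0, -0.9], [-0.4, -25.2, -32, 0, -0.9], [-0.4, -25, -32, 0, -0.9], [-0.4, 0, -31, 0, 0], [-0.4, 0, 0, 0, 0], [-0.4, 0, 0, 0, 0]]]'

```text
clock: 27.8
position: [392.5, -244.5, 89.1]
ee_rot: [-0.637, 0.771, -0.001, 0.0]
contact_force: [0.6, 1.5, 0.2]
gripper_width: 60.0
grasp_force: 0.0
```

```bash
python3 look.py top scene; python3 -c "
from bench import *;s=read_state();print(s['position'],s['ee_rot'],s['joints'])"
```

```text
top
  [668.  139.7] [39.  40.6] 0.1 z38.9 px [249. 129.] 229
  [588.9 141.4] [46.4 47.7] 0.0 z22.5 px [248. 161.] 215
  [587.  -15.6] [49.4 47.4] 44.3 z22.7 px [311. 162.] 224
  [586.3  62.5] [46.3 49.9] 0.0 z22.7 px [279. 162.] 220
  [422.8 225.5] [24.9 61.3] 84.5 z19.9 px [211. 228.] 212
  [421.9 176.4] [24.5 61.5] 87.1 z19.8 px [232. 228.] 213
scene
  [ 451.6 -310.6] [41.2 38. ] 89.5 z30.5 px [384. 173.] 108
  [586.6 -14.3] [45.4 43.9] 47.9 z21.8 px [271. 199.] 120
  [668.9 140.8] [39.9 39.4] 89.8 z38.0 px [202. 207.] 161
  [586.5  64.2] [46.3 44.4] 47.9 z21.8 px [247. 214.] 137
  [591.  142.2] [47.4 44.6] 47.9 z22.0 px [219. 229.] 154
  [422.1 177.7] [23.5 61.1] 85.4 z18.6 px [248. 281.] 225
  [424.1 227.5] [23.5 60.8] 83.9 z18.8 px [228. 294.] 240
[ 392.74920153 -242.9279874    88.77156539] [-6.38127779e-01  7.69930405e-01 -2.45460357e-04  2.20119123e-04] [-2.00620365e-01  2.78264670e-01 -5.73184740e-01 -5.29666542e-05
 -7.18688436e-01  1.39922491e-02]
```

>>> drive_tool --plan '[[[-0.4, 0.2, 0.2, -25, 0], [-0.4, 0, 0, -25, 0], [-0.4, 0, 0, -20, 0], [-0.4, 0, 0, -9, 0], [-0.4, 0, 0, -3, 0], [-0.4, 0, 0, 0, 0], [0.3, 0, 0, 0, 0], [0.3, 0, 0, 0, 0], [0.3, 0, 0, 0, 0], [0.3, 0, 0, 0, 0]]]'

```text
clock: 28.73
position: [394.0, -243.0, 7.9]
ee_rot: [-0.638, 0.77, -0.001, 0.001]
contact_force: [0.3, 2.5, 6.6]
gripper_width: 37.1
grasp_force: 61.4
```

>>> drive_tool --plan '[[[0.3, 0, 0, 10, 0], [0.3, 0, 0, 30, 0], [0.3, 0, 0, 35, 0], [0.3, 25, 27.6, 0, 0.9], [0.3, 25, 27.6, 0, 0.9], [0.3, 25, 27.6, 0, 0.9], [0.3, 25, 27.6, 0, 0.9], [0.3, 25, 27.6, 0, 0.9], [0.3, 25, 27.6, 0, 0.9], [0.3, 25, 27.6, 0, 0.9], [0.3, 25, 27.6, 0, 0.9], [0.3, 25, 27.6, 0, 0.9], [0.3, 25, 27.6, 0, 0.9], [0.3, 25, 27.6, 0, 0.8], [0.3, 0, 0, 0, 0], [0.3, 0, 0, 0, 0], [0.3, 0, 0, 0, 0]]]'

```text
clock: 30.15
position: [666.2, 60.5, 80.1]
ee_rot: [-0.701, 0.713, 0.001, -0.001]
contact_force: [-0.3, -0.9, -4.4]
gripper_width: 37.3
grasp_force: 61.7
```

```bash
python3 -c "
from bench import *;s=read_state();print(s['position'],s['ee_rot'],s['joints'])"; python3 look.py top scene; python3 -c "
from bench import *;s=read_state();print(s['position'],s['ee_rot'],s['gripper_width'])"
```

```text
[666.1558077   60.48500411  80.09013326] [-0.70142809  0.71273796  0.00110815 -0.00141492] [ 0.33142569  0.58751573 -0.05534946 -0.00097064 -0.9314404  -0.34683993]
top
  [587.5 -15.1] [44.1 43.7] 44.3 z22.8 px [311. 162.] 151
  [579.1  56.4] [24.9 45.2] 40.6 z23.1 px [282. 165.] 79
  [ 585.5 -101.9] [25.8 38. ] 0.0 z16.2 px [345. 165.] 98
  [ 451.  -311.4] [40.1 34.3] 90.0 z32.1 px [432. 216.] 199
scene
  [586.7 -14.4] [45.4 43.9] 47.9 z21.6 px [271. 199.] 115
  [578.5  57.3] [26.3 46.1] 39.8 z22.3 px [251. 214.] 73
  [434.7 226.4] [22.6 39.3] 83.7 z18.8 px [225. 290.] 130
[666.33074732  59.67203655  80.96741621] [-7.01144600e-01  7.13018288e-01  6.26018433e-04 -8.82193249e-04] 36.805754472742045
```

>>> drive_tool --plan '[[[0.3, 1.5, 0.5, -25, 0], [0.3, 0, 0, -22, 0], [0.3, 0, 0, -12, 0], [0.3, 0, 0, -6, 0], [0.3, 0, 0, -2.5, 0], [0.3, 0, 0, 0, 0], [0.3, 0, 0, 0, 0], [0.3, 0, 0, 0, 0]]]'

```text
clock: 30.92
position: [669.9, 61.1, 15.0]
ee_rot: [-0.702, 0.713, -0.001, 0.001]
contact_force: [-0.1, -0.8, -1.1]
gripper_width: 36.7
grasp_force: 61.9
```

>>> drive_tool --plan '[[[-0.3, 0, 0, 0, 0], [-0.3, 0, 0, 0, 0], [-0.3, 0, 0, 0, 0], [-0.3, 0, 0, 20, 0], [-0.3, 0, 0, 35, 0], [-0.4, 0, 0, 20, 0], [-0.4, -18.3, -31, 0, 0], [-0.4, -18.3, -31, 0, 0], [-0.4, -18.3, -31, 0, 0], [-0.4, -18.3, -31, 0, 0], [-0.4, -18.3, -31, 0, 0], [-0.4, -18.3, -31, 0, 0], [-0.4, -18.3, -31, 0, 0], [-0.4, -18.3, -31, 0, 0], [-0.4, -18.3, -31, 0, 0], [-0.4, -18.3, -31, 0, 0], [-0.4, -18.3, -31, 0, 0], [-0.4, -18.3, -31, 0, 0], [-0.4, 0, 0, 0, 0], [-0.4, 0, 0, 0, 0]]]'

```text
clock: 32.58
position: [448.9, -312.4, 89.5]
ee_rot: [-0.7, 0.714, -0.001, 0.0]
contact_force: [0.3, 0.4, -0.1]
gripper_width: 60.0
grasp_force: 0.0
```

```bash
python3 look.py top scene; python3 -c "
from bench import *;s=read_state();print(s['position'],s['ee_rot'],s['joints'])"
```

```text
top
  [668.  139.7] [33.8 40.1] 0.1 z38.8 px [248. 129.] 196
  [666.7  60. ] [36.4 40. ] 0.1 z38.9 px [280. 129.] 197
  [590.1 140.2] [43.8 45.1] 0.0 z22.9 px [248. 161.] 174
  [586.2  62.5] [46.1 45.2] 44.6 z23.0 px [279. 162.] 181
  [586.2 -15. ] [46.3 45. ] 0.0 z23.1 px [311. 162.] 181
  [423.4 226.4] [23.  60.2] 84.8 z20.1 px [211. 228.] 204
  [421.7 176.7] [23.  61.4] 85.0 z19.7 px [232. 228.] 205
scene
  [668.1  60.4] [40.7 37.6] 87.8 z37.7 px [229. 192.] 140
  [586.6 -14.3] [45.4 43.9] 47.9 z21.8 px [271. 199.] 117
  [668.8 140.9] [39.9 39.4] 89.8 z38.1 px [202. 207.] 161
  [586.5  64.2] [46.3 44.4] 47.9 z21.8 px [247. 214.] 134
  [590.6 141.4] [44.9 46.3] 16.9 z21.9 px [219. 229.] 150
  [422.3 177.7] [23.5 61.1] 85.4 z18.8 px [248. 281.] 225
  [423.9 227.5] [23.5 60.8] 83.9 z19.0 px [228. 294.] 243
[ 450.10912664 -310.77871042   89.41832281] [-7.01618031e-01  7.12552996e-01 -5.55383344e-04  2.41897289e-04] [-3.07761135e-01  4.00137737e-01 -3.70336421e-01  1.25978908e-04
 -7.99113990e-01  2.92208808e-01]
```

>>> drive_tool --plan '[[[-0.4, 1, -0.4, -25, -0.7], [-0.4, 0, 0, -25, 0], [-0.4, 0, 0, -20, 0], [-0.4, 0, 0, -9.5, 0], [-0.4, 0, 0, -3, 0], [-0.4, 0, 0, 0, 0], [0.3, 0, 0, 0, 0], [0.3, 0, 0, 0, 0], [0.3, 0, 0, 0, 0], [0.3, 0, 0, 0, 0]]]'

```text
clock: 33.52
position: [452.0, -311.4, 8.1]
ee_rot: [-0.697, 0.717, -0.002, 0.001]
contact_force: [1.0, 1.8, 5.7]
gripper_width: 37.0
grasp_force: 61.2
```

>>> drive_tool --plan '[[[0.3, 0, 0, 10, 0], [0.3, 0, 0, 30, 0], [0.3, 0, 0, 35, 0], [0.3, 0, 0, 30, 0], [0.3, 19.5, 26.7, 0, 0], [0.3, 19.5, 26.7, 0, 0], [0.3, 19.5, 26.7, 0, 0], [0.3, 19.5, 26.7, 0, 0], [0.3, 19.5, 26.7, 0, 0], [0.3, 19.5, 26.7, 0, 0], [0.3, 19.5, 26.7, 0, 0], [0.3, 19.5, 26.7, 0, 0], [0.3, 19.5, 26.7, 0, 0], [0.3, 19.5, 26.7, 0, 0], [0.3, 19.5, 26.7, 0, 0.5], [0.3, 0, 0, 0, 0], [0.3, 0, 0, 0, 0], [0.3, 0, 0, 0, 0]]]'

```text
clock: 35.02
position: [663.6, -17.6, 110.4]
ee_rot: [-0.7, 0.714, 0.001, -0.001]
contact_force: [-0.9, 0.3, -4.7]
gripper_width: 36.8
grasp_force: 61.4
```

```bash
python3 look.py scene; python3 -c "
from bench import *;s=read_state();print(s['position'],s['ee_rot'],s['gripper_width'])"
```

```text
scene
  [662.1  61.4] [27.2 41.6] 6.2 z38.0 px [230. 193.] 87
  [585.7 -15.3] [42.  44.7] 51.3 z21.9 px [273. 200.] 90
  [439.1 176.2] [22.1 27.2] 84.6 z18.8 px [243. 275.] 78
  [424.5 227.4] [23.5 60.1] 83.9 z18.7 px [226. 291.] 158
[663.61546139 -18.17688202 110.71949384] [-0.6999678   0.71417294  0.00096503 -0.00107407] 36.95918174585128
```

>>> drive_tool --plan '[[[0.3, 3.4, 1, -25, 0.2], [0.3, 0, 0, -25, 0], [0.3, 0, 0, -22, 0], [0.3, 0, 0, -15, 0], [0.3, 0, 0, -7, 0], [0.3, 0, 0, -3, 0], [0.3, 0, 0, 0, 0], [0.3, 0, 0, 0, 0], [0.3, 0, 0, 0, 0]]]'

```text
clock: 35.82
position: [668.8, -16.9, 15.2]
ee_rot: [-0.701, 0.713, -0.0, 0.001]
contact_force: [-0.3, -0.3, -2.8]
gripper_width: 36.7
grasp_force: 61.5
```

>>> drive_tool --plan '[[[-0.3, 0, 0, 0, 0], [-0.3, 0, 0, 0, 0], [-0.3, 0, 0, 0, 0], [-0.3, 0, 0, 20, 0], [-0.3, 0, 0, 35, 0], [-0.3, 0, 0, 25, 0], [0.5, -19, -14.2, 0, 0], [1, -19, -14.2, 0, 0], [1, -19, -14.2, 0, 0], [1, -19, -14.2, 0, 0], [1, -19, -14.2, 0, 0], [1, -25, -14.2, 0, 0], [1, 0, 0, 0, 0], [1, 0, 0, 0, 0]]]'

```text
clock: 36.98
position: [548.1, -102.3, 95.5]
ee_rot: [-0.701, 0.713, -0.001, 0.001]
contact_force: [0.3, 0.2, 0.6]
gripper_width: -0.1
grasp_force: 0.0
```

```bash
python3 look.py top scene; python3 - <<'E'
from poses import *
s=read_state();print(s['position'],s['ee_rot'],s['gripper_width'])
im=np.load('last_top.npz')['im'];cv2.imwrite('pics/c.png',cv2.resize(im[100:260,180:380,::-1],None,fx=3.5,fy=3.5,interpolation=2))
for n in("top","scene"):
    z=np.load(f'last_{n}.npz')
    for k,q,c,P in comps(z['im'],z['d'],camera_model(n),(50,80,40),(85,255,255),8,(15,80)): 
        t=P[P[:,2]>51]; print(n,c.round(1),len(P),t.min(0).round(1),t.max(0).round(1),np.median(t,0).round(1))
E
```

```text
top
  [423.8 230.8] [15.9 60.3] 81.3 z19.6 px [210. 225.] 98
scene
  [667.7 -17.1] [38.6 41.6] 2.0 z37.8 px [253. 179.] 128
  [668.   60.5] [40.7 37.6] 87.8 z37.8 px [229. 192.] 141
  [668.7 140.9] [39.9 39.4] 89.8 z38.2 px [202. 207.] 162
  [590.  146.2] [47.3 36.5] 4.9 z22.0 px [218. 230.] 118
  [422.5 177.6] [23.5 61.1] 85.4 z18.6 px [248. 281.] 225
  [424.  227.5] [23.5 60.8] 83.9 z18.9 px [228. 294.] 244
[ 549.71895136 -101.50101289   95.37751756] [-0.70176439  0.71240805 -0.00090172  0.00083135] 0.16938830703326493
scene [292.3 177.4] 139 [ 594.1 -113.9   51. ] [613.3 -88.4  56.7] [ 600.8 -101.2   53.6]
```

View pics/c.png

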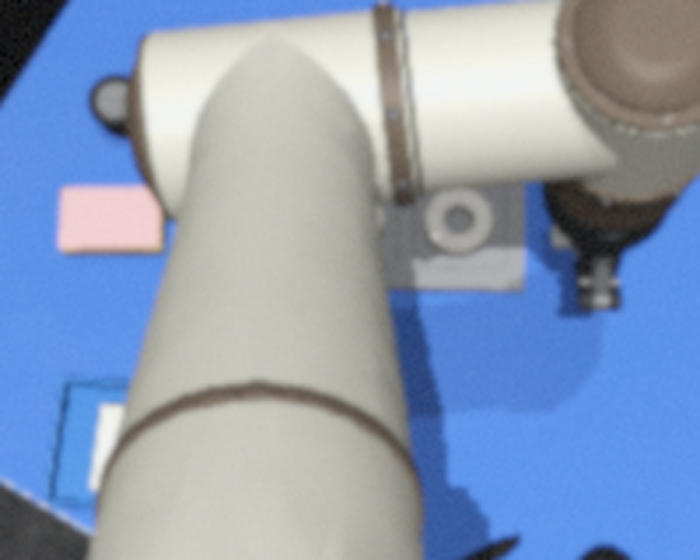

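>>> drive_tool --plan '[[[1, 0, -1, -22, 0], [1, 0, 0, -22, 0], [1, 0, 0, -12, 0], [1, 0, 0, -6, 0], [1, 0, 0, 0, 0], [1, 7, -0.1, 0, 0], [1, 7, -0.1, 0, 0], [1, 7, -0.1, 0, 0], [1, 7, -0.1, 0, 0], [1, 7, -0.1, 0, 0], [1, 7, -0.1, 0, 0], [1, 7, -0.1, 0, 0], [1, 7, -0.1, 0, 0], [1, 7, -0.1, 0, 0], [1, 7, -0.1, 0, 0], [1, 4, -0.1, 0, 0], [1, 0, 0, 0, 0], [1, 0, 0, 0, 0]]]'

```text
clock: 38.58
position: [623.1, -103.7, 32.4]
ee_rot: [-0.702, 0.713, -0.0, 0.0]
contact_force: [-0.1, 0.2, 0.1]
gripper_width: -0.2
grasp_force: 0.0
```

```bash
cat > tag.py <<'E'
from poses import *
for n in("top","scene"):
    im,d,m=grab(n); np.savez("last_"+n,im=im,d=d)
    for k,q,c,P in comps(im,d,m,(50,80,40),(85,255,255),8,(15,80)): 
        t=P[P[:,2]>51]; print(n,c.round(1),len(P),t.min(0).round(1),t.max(0).round(1),np.median(t,0).round(1))
s=read_state();print(s['position'],s['contact_force'])
E
python3 tag.py
```

```text
scene [280.4 170.8] 74 [ 637.7 -102.9   51.8] [655.5 -89.7  56.4] [647.  -95.7  54.2]
[ 622.63133084 -103.7076066    32.45761587] [ 0.14561963 -0.29353821  0.74003541]
```

>>> drive_tool --plan '[[[1, 3, 0, 0, 0], [1, 3, 0, 0, 0], [1, 3, 0, 0, 0], [1, 2, 0, 0, 0], [1, 2, 0, 0, 0], [1, 1, 0, 0, 0], [1, 0, 0, 0, 0], [1, 0, 0, 0, 0]]]'

```text
clock: 39.35
position: [633.1, -103.9, 32.3]
ee_rot: [-0.701, 0.713, 0.003, -0.003]
contact_force: [-9.2, 0.9, 6.6]
gripper_width: -0.4
grasp_force: 4.3
```

>>> drive_tool --plan '[[[1, 2, 0, 0, 0], [1, 0, 0, 0, 0], [1, 0, 0, 0, 0], [1, 0, 0, 0, 0]]]'

```text
clock: 39.68
position: [633.2, -103.9, 32.3]
ee_rot: [-0.701, 0.713, 0.004, -0.004]
contact_force: [-12.5, 1.6, 10.0]
gripper_width: 0.1
grasp_force: 6.3
```

>>> drive_tool --plan '[[[1, -4, 0, 0, 0], [1, -10, 0, 0, 0], [1, -20, 0, 0, 0], [1, -25, 0, 0, 0], [1, -15, 0, 35, 0], [1, 0, 0, 40, 0], [1, -10, -35, 20, 0], [1, -10, -38, 0, 0], [1, -10, -38, 0, 0], [1, -10, -38, 0, 0], [1, -10, -38, 0, 0], [1, -10, -38, 0, 0], [1, -10, -38, 0, 0], [1, -10, -38, 0, 0], [1, 0, 0, 0, 0], [1, 0, 0, 0, 0]]]'

```text
clock: 41.02
position: [484.1, -407.0, 127.2]
ee_rot: [-0.7, 0.714, -0.001, 0.0]
contact_force: [-0.6, 1.2, 0.3]
gripper_width: 0.1
grasp_force: 0.0
```

```bash
python3 look.py top scene; python3 tag.py; python3 -c "
from vis import *
im=np.load('last_top.npz')['im'];cv2.imwrite('pics/d.png',cv2.resize(im[100:310,150:470,::-1],None,fx=2.4,fy=2.4,interpolation=2))"
```

```text
top
  [668.  139.6] [33.8 35.5] 0.1 z38.8 px [249. 129.] 168
  [668.1  59.9] [33.8 35.3] 0.1 z38.7 px [280. 129.] 168
  [665.5 -17.5] [33.8 39.8] 0.1 z38.9 px [312. 130.] 190
  [590.  141.4] [43.9 42.4] 1.4 z22.7 px [248. 161.] 137
  [587.4  62.5] [43.7 45. ] 0.0 z23.3 px [279. 163.] 151
  [587.4 -15. ] [43.7 44.9] 0.0 z23.5 px [311. 162.] 153
  [423.4 226.7] [22.7 60. ] 84.8 z19.7 px [211. 228.] 199
  [421.  176.9] [22.6 59.9] 85.2 z20.0 px [232. 228.] 198
scene
  [667.5 -16.4] [38.6 40.3] 2.1 z37.9 px [253. 179.] 124
  [668.   61.5] [38.9 37.4] 87.8 z37.9 px [228. 192.] 138
  [586.5 -14.3] [45.4 43.9] 47.9 z21.8 px [271. 199.] 117
  [669.  140.8] [39.9 39.4] 89.8 z37.9 px [202. 207.] 161
  [586.4  64.2] [46.3 44.4] 47.9 z21.9 px [247. 214.] 133
  [590.7 141.4] [45.6 44.6] 47.9 z21.7 px [219. 229.] 145
  [422.4 177.7] [23.5 61.1] 85.4 z18.7 px [248. 281.] 225
  [424.1 227.5] [23.5 60.8] 83.9 z18.8 px [228. 294.] 241
top [346.2 133.7] 103 [ 645.5 -117.3   51.2] [662.7 -90.1  60. ] [ 654.3 -104.5   55.2]
scene [280.6 168.1] 131 [ 644.2 -114.9   51.1] [664.  -88.2  58.1] [ 653.3 -101.7   54.3]
[ 485.20744389 -403.75766409  127.67606846] [-0.14448295  0.81949574  0.40323385]
```

View pics/d.png

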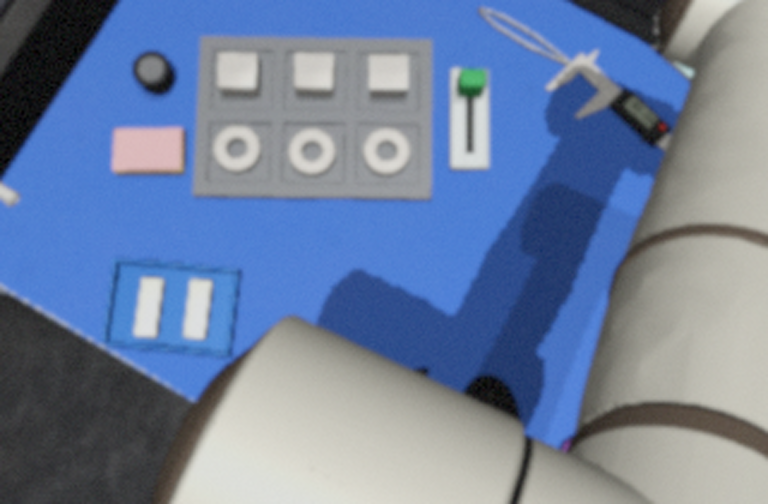

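The final picture shows the near row with three rings (237,148), (311,150), (386,150) and the far row with three blocks (238,70), (313,70), (389,72). Both cases lie flat in the dish (148,307), (198,309). The tag is at its far end (472,80); pad and loupe are unmoved. I am handing in.

```bash
python3 -c "
from bench import *;print(job_done())"
```

```text
the job is handed in; nothing more can be done
None
```

The job is handed in: both cases lie flat in the blue dish, three rings fill the near row and three blocks the far row, each within about 2 mm of its pocket centre by camera, and the green tag, pushed last, is against its far stop.

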